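# Load the spray-booth carrier bar with sample boards

### The arm

A 6-joint arm with a two-finger parallel gripper is mounted at the origin on a cart in front of the work surface, level with it; the furniture and walls round the work are solid. World frame = base frame: x ahead of the robot, y to its left, z up, the work surface at z = 0. Lengths are in m, angles in rad, forces in N, time in s.
With the tool pointing down it reaches from about 0.4 to 0.825 m from the base axis. Payload 7 kg.
Tool frame: the origin (TCP) lies midway between the tips of the shut fingers; the grasp point (between the pads) lies 19 mm behind it; z points along the fingers, y is the line along which they close (so a half turn about z gives the same grasp; the last joint's range is limited). The gripper opens to 85 mm and grips with 20 to 120 N. Pads are 22 mm wide; open, the fingers measure 114 mm over their backs; the gripper's body (76 mm by 85 mm) begins 54 mm behind the grasp point. The pads swing forward as they close: fully open they stand 13 mm farther back than shut.
Start: joints at [-1.043, 0.359, 0.012, 0, -1.224, -0.288], TCP at [0.16, -0.656, 0.231] pointing down, gripper open.
Joint ranges: [-3.07, 3.07], [-1.43, 2.12], [-1.02, 1.25], [-3.03, 1.67], [-3.05, -0], [-3.03, 3.03]. Speed limits (rad/s): [2.39, 2.39, 3.01, 3.14, 3.14, 3.14].

### API

Orientations are given as a unit quaternion [w, x, y, z].
In Python, from bench import state, get_image, finish_job gives the robot as it stands.
- The arm moves only by the shell command python3 -m handwheel 'ROWS' [OPENING] [FORCE]. ROWS is a JSON object of lists of equal length, an entry for each row: "slide": the shift along the world's x, y, z in mm, a list of three; "rotation": the turn, a rotation vector about the world's x, y, z in rad, a list of three. A call has 1 to 8 rows; each row shifts and turns the commanded pose from where the row before left it; what a row does not reach is not made up. A row lasts 1/8 s, in which the tool goes at most 62.5 mm and 10.7 degrees, less where a joint would pass 70% of its speed; a pose out of reach is approached as far as the arm can. A call is refused whole if a number of a shift passes 62.5 or a number of a turn 0.188, either way. A call with a gripper value outside its range is refused whole. OPENING is the gripper's target within -1 to 1 (fully open at 1, half-way at 0, shut at -1), set as the call begins (- or left out, the last holds). The fingers move at their own pace and stop on an object; FORCE is the grip in N (left out, the last holds). Time passes only in rows, so rows that do not move let the fingers close. It gives the time, the measured TCP pose, the force, the opening and the grip force at its end, in the units of the state.
- state(): the state, without advancing time (a new reading comes with each control period).
- get_image(name): name is "scene" or "top" or "wrist"; returns a dict with "image" (384x512x3 uint8, red, green, blue), "z_map" (384x512 float32, m along the optical axis (not along the pixel's ray), 0 where there is no reading), "fx", "fy", "cx", "cy" (pixels), "rvec" (rotation vector, rad) and "tvec" (3), from world to camera coordinates, as OpenCV has them; the wrist camera has in their place "hand_eye" (4x4, takes a point from camera to tool coordinates, whose origin is the TCP and whose axes are the flange's). Camera axes: x right, y down, z forward; pixel columns grow to the right and rows downward; lengths in m; the calibration is good to about 2 mm. A picture is of the moment at which its call begins: read the wrist's pose just before it.
- finish_job(): hands the job in; it is judged then, once.
The state is a dict: "t": time; "joints": joint angles; "qd": joint speeds; "tau": joint torques, N m; "eef_pos": TCP position; "orientation": TCP orientation; "contact_force": force on the tool from outside, world axes, zero at the start; "moment": the same for the moment, N m; "opening": finger opening in m; "grip_force": force on a finger pad.
Only numpy, scipy, OpenCV 4.12 (cv2) and the standard library are available. Lean on these libraries where they do the work, as an engineer would, in place of code of your own. Each camera call takes 0.05 s, during which the arm holds its last target. There are 200 camera calls.

### The job

Slide the cover of the slotted box open, draw every sample board up out of its slot by its top edge and hang it by its hole on the carrier bar, one board to a peg. The bar pivots at its middle: load it alternately left and right, so that it never leans further than a single board makes it, and leave it level (an odd board goes on the middle peg). When all are hanging, slide the cover fully shut again, and leave the tools lying about where they are.

Things in the scene. Friction and masses are not known exactly. Their poses are not given: they have to be found in the camera images.
- slot_box: loose wooden box, 273 x 94 mm, 146 mm high, about 1.8 kg; if knocked aside it carries its boards along. Origin: centre of its underside; x runs along its length, away from the robot at yaw 0. Walls 9 mm, inside 255 mm (x) by 76 mm (y), floor 8 mm thick
- box_floor (a point): centre of the box's inner floor, axes as the box. Five upright slots 12 mm wide lie across the box (board faces look along x) at x = -93, -53, -13, 27 and 67 mm from here; the slotted lining stands 7 mm in from the side walls, 104 mm high. A board stands on the floor, its top edge 120 mm above it and 6 mm under the shut cover
- cover (a joint): sliding cover of the box, m: 0 = fully shut, 0.226 = fully open (all five slots clear); it slides along the box's +x (away from the robot), stays where it is left and needs about 1.5 N
- cover_pull (a point): top centre of the pull strip on the cover: a rounded wooden strip 14 mm thick (box x), 60 mm long (box y), standing 22 mm above the cover; the point is 162 mm above the bench. Moves with the cover
- board_a: finish sample board of pale wood, 9 mm thick, 72 mm wide, 120 mm tall, 60 g (all boards are alike); a round 24 mm hole right through it, centred 40 mm below the top edge. Origin: middle of its bottom edge; x through the thickness, y across the width, z up to the top edge. Starts upright in a slot of the box; None from the start if absent
- board_b: finish sample board of pale wood, 9 mm thick, 72 mm wide, 120 mm tall, 60 g (all boards are alike); a round 24 mm hole right through it, centred 40 mm below the top edge. Origin: middle of its bottom edge; x through the thickness, y across the width, z up to the top edge. Starts upright in a slot of the box; None from the start if absent
- board_c: finish sample board of pale wood, 9 mm thick, 72 mm wide, 120 mm tall, 60 g (all boards are alike); a round 24 mm hole right through it, centred 40 mm below the top edge. Origin: middle of its bottom edge; x through the thickness, y across the width, z up to the top edge. Starts upright in a slot of the box; None from the start if absent
- board_d: finish sample board of pale wood, 9 mm thick, 72 mm wide, 120 mm tall, 60 g (all boards are alike); a round 24 mm hole right through it, centred 40 mm below the top edge. Origin: middle of its bottom edge; x through the thickness, y across the width, z up to the top edge. Starts upright in a slot of the box; None from the start if absent
- board_e: finish sample board of pale wood, 9 mm thick, 72 mm wide, 120 mm tall, 60 g (all boards are alike); a round 24 mm hole right through it, centred 40 mm below the top edge. Origin: middle of its bottom edge; x through the thickness, y across the width, z up to the top edge. Starts upright in a slot of the box; None from the start if absent
- board_a_hole (a point): centre of the hanging hole of board_a, 80 mm above its bottom edge
- board_b_hole (a point): centre of the hanging hole of board_b, 80 mm above its bottom edge
- board_c_hole (a point): centre of the hanging hole of board_c, 80 mm above its bottom edge
- board_d_hole (a point): centre of the hanging hole of board_d, 80 mm above its bottom edge
- board_e_hole (a point): centre of the hanging hole of board_e, 80 mm above its bottom edge
- carrier_bar (a joint): tilt of the carrier bar about its middle, rad: 0 = level, positive = left (+y) end up. A rubber bush in the pivot centres it (about 1 N m per rad, well damped): one board on an outer peg tips it by about 0.105 rad, on an inner peg by 0.055, both on one side by 0.16; it stops at 0.30
- pivot (a point): pivot of the carrier bar, in the middle of the back face of the bar, 165 mm above the bench; the stand is fixed. Its x points away from the robot along the pivot axis, y along the bar to the left; it tilts with the bar. The bar is 16 mm square, 420 mm long, centred 8 mm in front (-x) of this point; the stand's post behind it is 180 mm high
- peg_left_outer (a point): middle of the peg 180 mm to the left (+y) of the pivot, seen from the robot. A peg is a level steel pin 10 mm thick that stands 50 mm out of the front of the bar towards the robot (pivot -x), with a 14 mm ball at its tip; this point is 25 mm from the bar's face and 25 mm from the centre of the ball; it moves with the bar
- peg_left_inner (a point): middle of the peg 90 mm to the left (+y) of the pivot, seen from the robot. A peg is a level steel pin 10 mm thick that stands 50 mm out of the front of the bar towards the robot (pivot -x), with a 14 mm ball at its tip; this point is 25 mm from the bar's face and 25 mm from the centre of the ball; it moves with the bar
- peg_middle (a point): middle of the peg in line with the pivot, seen from the robot. A peg is a level steel pin 10 mm thick that stands 50 mm out of the front of the bar towards the robot (pivot -x), with a 14 mm ball at its tip; this point is 25 mm from the bar's face and 25 mm from the centre of the ball; it moves with the bar
- peg_right_inner (a point): middle of the peg 90 mm to the right (-y) of the pivot, seen from the robot. A peg is a level steel pin 10 mm thick that stands 50 mm out of the front of the bar towards the robot (pivot -x), with a 14 mm ball at its tip; this point is 25 mm from the bar's face and 25 mm from the centre of the ball; it moves with the bar
- peg_right_outer (a point): middle of the peg 180 mm to the right (-y) of the pivot, seen from the robot. A peg is a level steel pin 10 mm thick that stands 50 mm out of the front of the bar towards the robot (pivot -x), with a 14 mm ball at its tip; this point is 25 mm from the bar's face and 25 mm from the centre of the ball; it moves with the bar
- sanding_block: cork sanding block, 64 x 112 x 34 mm, lying on the bench; a bystander. Origin: centre of its underside
- try_square: try square with a rosewood stock and steel blade, 136 x 110 x 25 mm, lying on the bench; a bystander. Origin: centre of its underside
- bradawl: bradawl with a round wooden handle, 144 mm long, 40 mm high, lying on the bench; a bystander. Origin: centre of its underside

How it is judged:
By the outcome, as a careful person would: the job done as asked, in the order asked, and still so for the second after the job is handed in, with the robot touching nothing.
Of board_a, board_b, board_c, board_d, board_e only 3 to 5 are there at a start; the rules pass over those that are not, and their reading is None.
At some moment in a run one of slot_box may be knocked a few centimetres aside while the robot is not near it.
It also fails if it takes over 210 s, if anything falls off the work surface, if the arm or the gripper's body presses on something with over 40 N, if the wrist force passes 120 N, or if a joint passes its speed limit or range.

## Working session

There is one attempt and no reset: what is moved stays moved. The work goes in short steps, Python scripts to look and compute and a shell command to move; the robot and the scene stay as the last step left them, time stands still between calls to the robot, and variables do not carry over. Pictures are saved under pics/ and viewed, at most 14 in all, crops included, and the job is handed in when it is done.

```bash
mkdir -p pics; ls; cat > h.py <<'E'
import numpy as np, cv2
from bench import state, get_image, finish_job
from scipy.spatial.transform import Rotation as R
def cloud(name):
    s=state(); g=get_image(name); z=g["z_map"].astype(float)
    v,u=np.mgrid[0:z.shape[0],0:z.shape[1]]
    P=np.stack([(u-g["cx"])/g["fx"]*z,(v-g["cy"])/g["fy"]*z,z],-1)
    if name=="wrist":
        H=np.array(g["hand_eye"]); q=s["orientation"]
        P=P@H[:3,:3].T+H[:3,3]
        P=P@R.from_quat([q[1],q[2],q[3],q[0]]).as_matrix().T+np.array(s["eef_pos"])
    else:
        M=cv2.Rodrigues(np.array(g["rvec"],float))[0]
        P=(P-np.array(g["tvec"]).ravel())@M
    P[z<=0]=np.nan
    return g["image"],P
def save(im,f,crop=None,s=1):
    if crop: im=im[crop[1]:crop[3],crop[0]:crop[2]]
    cv2.imwrite(f,cv2.resize(im,None,fx=s,fy=s,interpolation=cv2.INTER_NEAREST)[...,::-1])
E
python3 - <<'E'
from h import *
for n in("scene","top"):
    im,P=cloud(n); save(im,f"pics/{n}0.png"); np.savez(f"{n}0.npz",im=im,P=P)
print(state())
E
```

```text
pics
{'t': 0.1, 'joints': array([-1.04287872e+00,  3.59299415e-01,  1.11561076e-02, -2.84402771e-04,
       -1.22410025e+00, -2.88116419e-01]), 'qd': array([-0.00096707, -0.00166769,  0.00280564,  0.00092286, -0.00042558,
       -0.00116862]), 'tau': array([-1.31511799e-03, -5.84763479e+01,  2.94105184e+01,  6.95454463e+00,
       -3.19322986e-03,  3.69585962e-06]), 'eef_pos': array([ 0.16019553, -0.65527701,  0.23047442]), 'orientation': array([-1.64392684e-04, -1.19565415e-01,  9.92826052e-01,  7.17263892e-04]), 'contact_force': array([ 0.34467961, -0.01526184,  0.32105598]), 'moment': array([ 0.07082271, -0.02799056,  0.01260998]), 'grip_force': 0.0, 'opening': 0.08556391905247732}
```

View pics/scene0.png

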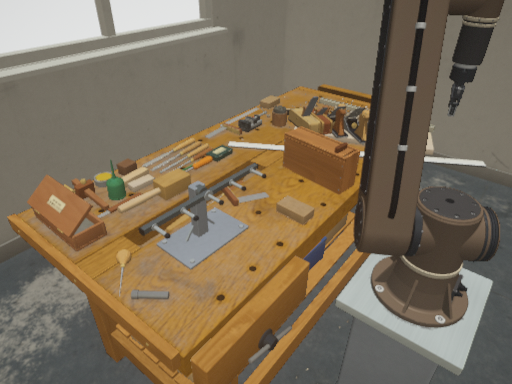

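View pics/top0.png

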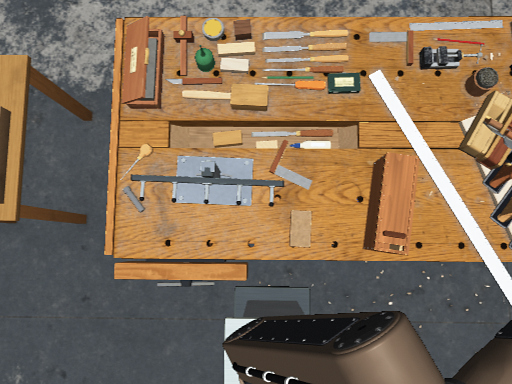

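The scene shows the box at about (320,160) and the bar from (150,225) to (260,175). In the top view the box is at (392,202) and the bar runs from (133,178) to (283,184). A white strip runs from (375,75) to (510,290). Next I measure these.

```bash
python3 - <<'E'
import numpy as np, cv2
d=np.load("top0.npz"); im,P=d["im"],d["P"]
def p(u,v): return P[v,u].round(3)
print("white",[p(*q) for q in[(378,78),(430,160),(480,240)]])
Z=P[...,2]
uu,vv=np.meshgrid(np.arange(512),np.arange(384))
# box top
m=(Z>0.13)&(Z<0.155)&(uu>360)&(uu<420)&(vv>140)&(vv<260)
q=P[m];print(len(q),np.median(q[:,2]),q.min(0),q.max(0))
print(cv2.minAreaRect((q[:,:2]*1000).astype(np.float32)))
m2=(Z>0.155)&(Z<0.17)&(uu>360)&(uu<420)&(vv>140)&(vv<260)
q=P[m2];print("pull",len(q),q.mean(0) if len(q) else 0,q.min(0),q.max(0), cv2.minAreaRect((q[:,:2]*1000).astype(np.float32)))
m3=(Z>0.155)&(Z<0.185)&(uu>120)&(uu<295)&(vv>150)&(vv<215)
q=P[m3];print("bar",len(q),np.median(q,0),q.min(0),q.max(0), cv2.minAreaRect((q[:,:2]*1000).astype(np.float32)))
b=m3&(vv<190)&(vv>172); 
for z in (0.165,0.17,0.175,0.18,0.185): print(z,(m3&(Z<z)).sum())
for u in range(130,290,6):
    c=np.where(m3[:,u])[0]
    if len(c): print(u,c.min(),c.max(),P[c.min(),u].round(3),P[c.max(),u].round(3))
E
```

```text
white [array([ 0.905, -0.321,  0.006]), array([ 0.638, -0.476,  0.005]), array([ 0.391, -0.618,  0.006])]
3244 0.14093185818753984 [ 0.34968045 -0.39049993  0.1301366 ] [ 0.63604285 -0.25928051  0.15460025]
((492.9429626464844, -325.5928955078125), (96.2933120727539, 280.0106201171875), 81.87113189697266)
pull 113 [ 0.4034453 -0.3113317  0.1614886] [ 0.39319865 -0.34161531  0.15547596] [ 0.41192416 -0.28216164  0.16927711] ((403.693115234375, -311.8727722167969), (59.5621452331543, 13.921786308288574), 82.04150390625)
bar 1582 [0.54545606 0.20278377 0.17235338] [ 0.47728207 -0.00912368  0.15612776] [0.60462488 0.41662098 0.18490327] ((544.1397094726562, 203.87664794921875), (426.1944274902344, 121.5464859008789), 88.07402801513672)
0.165 63
0.17 425
0.175 1205
0.18 1488
0.185 1582
130 176 179 [0.558 0.417 0.17 ] [0.549 0.415 0.175]
136 175 180 [0.561 0.4   0.169] [0.547 0.399 0.17 ]
142 175 200 [0.561 0.382 0.173] [0.492 0.381 0.166]
148 175 181 [0.561 0.366 0.172] [0.546 0.368 0.161]
154 176 181 [0.558 0.349 0.172] [0.545 0.35  0.165]
160 176 181 [0.559 0.332 0.171] [0.544 0.331 0.1
[... 349 characters left out ...]
0.537 0.215 0.167]
208 160 186 [0.604 0.199 0.174] [0.532 0.199 0.166]
214 162 183 [0.598 0.182 0.174] [0.54  0.182 0.17 ]
220 178 183 [0.554 0.165 0.171] [0.54  0.165 0.173]
226 178 184 [0.554 0.148 0.172] [0.538 0.149 0.164]
232 179 184 [0.551 0.132 0.17 ] [0.538 0.132 0.169]
238 179 204 [0.551 0.115 0.17 ] [0.482 0.114 0.172]
244 179 184 [0.551 0.098 0.175] [0.537 0.098 0.172]
250 179 185 [0.552 0.082 0.17 ] [0.535 0.082 0.166]
256 180 185 [0.548 0.065 0.173] [0.535 0.065 0.168]
262 180 185 [0.548 0.049 0.178] [0.535 0.049 0.173]
268 180 204 [0.549 0.032 0.173] [0.483 0.032 0.164]
274 180 187 [0.549 0.016 0.175] [0.531 0.016 0.164]
280 181 186 [ 0.546 -0.001  0.178] [ 0.533 -0.001  0.167]
```

```bash
python3 - <<'E'
from h import *
d=np.load("top0.npz"); im=d["im"]
save(np.vstack([cv2.resize(im[140:262,355:425],(280,488)).repeat(1,0)]),"pics/a.png")
a=cv2.resize(im[165:220,115:300],None,fx=4,fy=4,interpolation=cv2.INTER_CUBIC)
b=cv2.resize(im[142:262,358:428],None,fx=3,fy=3,interpolation=cv2.INTER_CUBIC)
b=np.rot90(b); c=np.zeros((a.shape[0]+b.shape[0],max(a.shape[1],b.shape[1]),3),np.uint8)
c[:a.shape[0],:a.shape[1]]=a; c[a.shape[0]:,:b.shape[1]]=b
cv2.imwrite("pics/b.png",c[...,::-1]); print(c.shape)
E
```

```text
(430, 740, 3)
```

View pics/b.png

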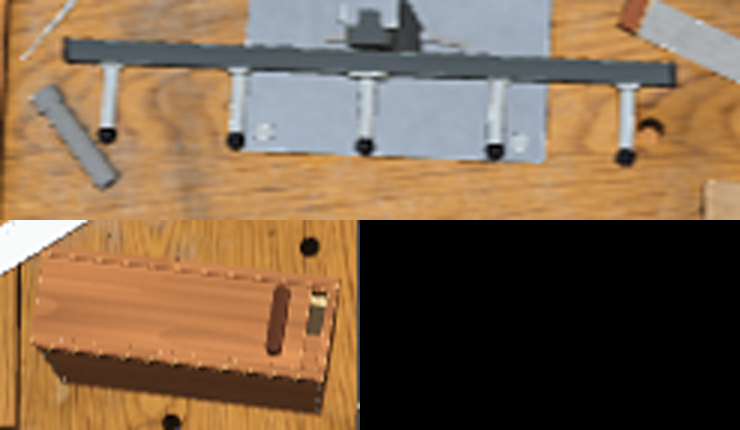

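Box: centre (0.493, -0.326), yaw about -8.1°, pull at (0.4035, -0.312). Bar: yaw about -1.9°, centre (0.5475, 0.204). I now move above the pull, with the fingers closing along the box's x, and look with the wrist camera.

```bash
python3 -m handwheel '{"slide":[[30,43,0],[30,43,0],[30,43,0],[30,43,0],[30,43,0],[30,43,0],[30,43,0],[30,43,0]],"rotation":[[0,0,0.149],[0,0,0.149],[0,0,0.149],[0,0,0.149],[0,0,0.149],[0,0,0.149],[0,0,0.149],[0,0,0.149]]}' 0.2
python3 -m handwheel '{"slide":[[0,0,0],[0,0,0]],"rotation":[[0,0,0],[0,0,0]]}'
python3 - <<'E'
from h import *
im,P=cloud("wrist"); save(im,"pics/w1.png")
s=state(); q=s["orientation"]; M=R.from_quat([q[1],q[2],q[3],q[0]]).as_matrix()
print(s["joints"].round(3),s["eef_pos"],np.degrees(np.arctan2(M[1,1],M[0,1])),M[:,2])
Z=P[...,2]
m=(Z>0.157)&(Z<0.17)
q=P[m]; print(len(q),q.mean(0),np.median(q[:,2]),cv2.minAreaRect((q[:,:2]*1000).astype(np.float32)))
E
```

```text
t: 1.1
eef_pos: [0.4009, -0.31, 0.2312]
orientation: [0.0, -0.658, 0.753, 0.0]
contact_force: [0.4, -0.8, 0.7]
opening: 0.051
grip_force: 0.0
t: 1.35
eef_pos: [0.4002, -0.3115, 0.2311]
orientation: [-0.0, -0.656, 0.754, 0.0]
contact_force: [0.6, -0.5, -0.1]
opening: 0.0509
grip_force: 0.0
[-0.275  0.081 -0.351 -0.    -1.14   0.135] [ 0.3998786  -0.31194086  0.23111383] 171.9716184628207 [-4.87129195e-04  1.56332510e-04 -9.99999869e-01]
1308 [ 0.40242266 -0.31751721  0.16165994] 0.1618596193356293 ((402.8540344238281, -316.2051086425781), (58.93946838378906, 13.447209358215332), 82.00597381591797)
```

View pics/w1.png

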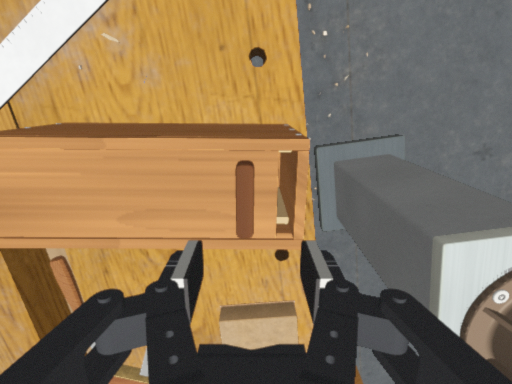

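The wrist view shows the pull strip at (245,200) and a gap at the box's near end at (287,195). The wrist measurement puts it at (0.403, -0.316). I go down and grip it.

```bash
python3 -m handwheel '{"slide":[[3,-3,-22],[0,0,-22],[0,0,-22],[0,0,-21],[0,0,0]],"rotation":[[0,0,0],[0,0,0],[0,0,0],[0,0,0],[0,0,0]]}' 0
python3 -m handwheel '{"slide":[[0,0,0],[0,0,0],[0,0,0],[0,0,0],[0,0,0],[0,0,0]],"rotation":[[0,0,0],[0,0,0],[0,0,0],[0,0,0],[0,0,0],[0,0,0]]}' -1 30
```

```text
t: 2.02
eef_pos: [0.4014, -0.3153, 0.1428]
orientation: [-0.001, -0.655, 0.755, 0.002]
contact_force: [-0.3, 0.1, -1.2]
opening: 0.0427
grip_force: 0.0
t: 2.78
eef_pos: [0.4037, -0.3153, 0.1453]
orientation: [0.0, -0.656, 0.754, -0.001]
contact_force: [-1.6, -4.4, 5.5]
opening: 0.0135
grip_force: 33.0
```

```bash
python3 -m handwheel '{"slide":[[14,-2,0],[14,-2,0],[14,-2,0],[14,-2,0],[14,-2,0],[14,-2,0],[14,-2,0],[14,-2,0]],"rotation":[[0,0,0],[0,0,0],[0,0,0],[0,0,0],[0,0,0],[0,0,0],[0,0,0],[0,0,0]]}'
python3 -m handwheel '{"slide":[[14,-2,0],[14,-2,0],[14,-2,0],[14,-2,0],[14,-2,0],[14,-2,0],[14,-2,0],[13,-2,0]],"rotation":[[0,0,0],[0,0,0],[0,0,0],[0,0,0],[0,0,0],[0,0,0],[0,0,0],[0,0,0]]}'
python3 -m handwheel '{"slide":[[1,0,0],[0,0,0]],"rotation":[[0,0,0],[0,0,0]]}'
```

```text
t: 3.78
eef_pos: [0.5159, -0.3317, 0.1454]
orientation: [-0.0, -0.656, 0.754, -0.001]
contact_force: [-1.8, -4.7, 5.6]
opening: 0.0132
grip_force: 32.9
t: 4.78
eef_pos: [0.6209, -0.3469, 0.1453]
orientation: [-0.004, -0.656, 0.755, 0.004]
contact_force: [-25.5, 3.8, 21.3]
opening: 0.0127
grip_force: 36.5
t: 5.03
eef_pos: [0.6212, -0.3468, 0.1453]
orientation: [-0.004, -0.656, 0.755, 0.004]
contact_force: [-20.6, 0.9, 18.0]
opening: 0.0133
grip_force: 34.7
```

```bash
python3 -m handwheel '{"slide":[[-2,0,0],[0,0,0],[0,0,0],[0,0,0]],"rotation":[[0,0,0],[0,0,0],[0,0,0],[0,0,0]]}' -0.2
python3 -m handwheel '{"slide":[[0,0,30],[0,0,35],[-40,20,35],[-40,20,35],[-40,20,0],[-40,20,0],[0,0,0],[0,0,0]],"rotation":[[0,0,0],[0,0,0],[0,0,0],[0,0,0],[0,0,0],[0,0,0],[0,0,0],[0,0,0]]}'
python3 - <<'E'
from h import *
im,P=cloud("wrist"); save(im,"pics/w2.png"); np.savez("w2.npz",im=im,P=P)
Z=P[...,2]
m=(Z>0.157)&(Z<0.17); q=P[m]; print(len(q)); 
if len(q): print(q.mean(0),cv2.minAreaRect((q[:,:2]*1000).astype(np.float32)))
E
```

```text
t: 5.52
eef_pos: [0.6257, -0.3464, 0.144]
orientation: [0.0, -0.656, 0.754, 0.0]
contact_force: [-0.4, 0.7, -0.3]
opening: 0.034
grip_force: 0.0
t: 6.52
eef_pos: [0.4657, -0.2666, 0.2798]
orientation: [0.0, -0.656, 0.754, -0.001]
contact_force: [0.3, -0.2, 0.9]
opening: 0.0341
grip_force: 0.0
1224
[ 0.61414397 -0.34723979  0.1613114 ] ((615.5458984375, -345.93109130859375), (59.3576774597168, 14.051711082458496), 82.35202026367188)
```

View pics/w2.png

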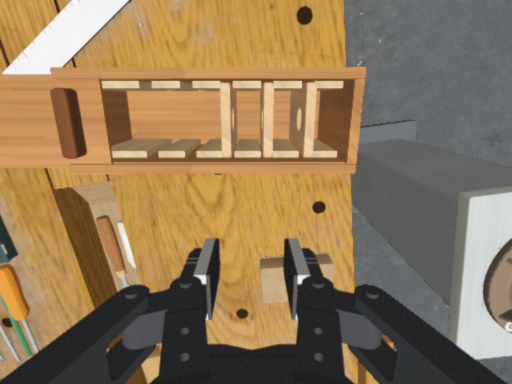

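The cover is open, with the pull at (68,123). Three boards stand in the near slots, with top edges at pixels (227,120), (266,120) and (311,120). I measure the boards and the box.

```bash
cat >> h.py <<'E'
def ang(q): return cv2.minAreaRect((q[:,:2]*1000).astype(np.float32))
def boards(P):
    # top edges of boards in box at z~0.128
    Z=P[...,2]; m=((Z>0.120)&(Z<0.135)).astype(np.uint8)
    n,l,st,c=cv2.connectedComponentsWithStats(m)
    for i in range(1,n):
        if st[i,4]>150:
            q=P[l==i]; print(st[i],np.median(q,0).round(4),ang(q))
E
python3 - <<'E'
from h import *
d=np.load("w2.npz");P=d["P"]; boards(P)
Z=P[...,2]; m=((Z>0.137)&(Z<0.155)).astype(np.uint8); m[250:]=0
q=P[m>0]; print(len(q),ang(q),q[:,0].min(),q[:,0].max())
for v in (95,120,150): print([P[v,u].round(3).tolist() for u in (90,108,112,118,345,352,358)])
for v in (65,72,166,170): print([P[v,u].round(3).tolist() for u in (120,200,300,350)])
im,P=cloud("top"); save(im,"pics/t2.png"); Z=P[...,2]
uu,vv=np.meshgrid(np.arange(512),np.arange(384))
m2=(Z>0.155)&(Z<0.17)&(uu>360)&(uu<430)&(vv>100)&(vv<200); q=P[m2]; print("pull",len(q),q.mean(0),ang(q))
m2=(Z>0.13)&(Z<0.155)&(uu>360)&(uu<430)&(vv>80)&(vv<260);q=P[m2]; print(ang(q))
E
```

```text
[ 113   79  239   85 1707] [ 0.4451 -0.2942  0.1308] ((480.38909912109375, -326.30792236328125), (78.21007537841797, 234.59776306152344), 82.08760070800781)
[220  82  12  76 739] [ 0.4801 -0.3298  0.1276] ((480.5607604980469, -327.4227600097656), (71.71063232421875, 9.135953903198242), 82.09516906738281)
[263  82  11  76 723] [ 0.4396 -0.3242  0.1276] ((439.7225646972656, -321.7216796875), (71.6240005493164, 9.039112091064453), 81.96807098388672)
[303  82  14  76 788] [ 0.4002 -0.3186  0.1276] ((399.9131774902344, -316.1435546875), (71.708251953125, 9.332401275634766), 81.91990661621094)
15920 ((527.4345092773438, -333.79541015625), (94.18388366699219, 342.9067687988281), 81.98809814453125) 0.35174130885122135 0.7028420040026433
[[0.597, -0.368, 0.139], [0.616, -0.371, 0.061], [0.616, -0.372, 0.051], [0.616, -0.372, 0.034], [0.363, -0.335, 0.121], [0.363, -0.335, 0.143], [0.359, -0.335, 0.146]]
[[0.603, -0.347, 0.141], [0.62, -0.344, 0.07], [0.62, -0.344, 0.06], [0.62, -0.343, 0.045], [0.366, -0.313, 0.128], [0.365, -0.314, 0.146], [0.36, -0.313, 0.146]]
[[0.612, -0.32, 0.14], [0.594, -0.318, 0.141], [0.607, -0.314, 0.108], [0.601, -0.313, 0.107], [0.37, -0.286, 0.137], [0.366, -0.286, 0.145], [0.101, -0.119, -0.635]]
[[0.618, -0.41, -0.001], [0.514, -0.395, 0.001], [0.384, -0.377, -0.002], [0.047, -0.417, -0.861]]
[[0.563, -0.382, 0.145], [0.494, -0.372, 0.146], [0.408, -0.36, 0.147], [0.365, -0.354, 0.145]]
[[0.585, -0.302, 0.146], [0.509, -0.291, 0.147], [0.416, -0.278, 0.147], [0.369, -0.272, 0.146]]
[[0.586, -0.298, 0.146], [0.51, -0.287, 0.146], [0.416, -0.274, 0.147], [0.369, -0.268, 0.147]]
pull 0 [nan nan nan] ((0.0, 0.0), (0.0, 0.0), 0.0)
((601.6259155273438, -341.3700256347656), (95.99240112304688, 490.8387451171875), 81.99391174316406)<stdin>:9: RuntimeWarning: Mean of empty slice.
  ret = um.true_divide(
```

Three boards are present, and their top edges lie at z=0.128 as they should, 40 mm apart. I pick the farthest first, at (0.4805, -0.3274). From the TCP the shift is (+15, -61, -177).

```bash
python3 -m handwheel '{"slide":[[5,-20,-20],[5,-20,-20],[5,-21,-20],[0,0,-24],[0,0,-24],[0,0,-24],[0,0,-24],[0,0,-21]],"rotation":[[0,0,0],[0,0,0],[0,0,0],[0,0,0],[0,0,0],[0,0,0],[0,0,0],[0,0,0]]}' -0.5
python3 -m handwheel '{"slide":[[0,0,0],[0,0,0],[0,0,0],[0,0,0],[0,0,0],[0,0,0]],"rotation":[[0,0,0],[0,0,0],[0,0,0],[0,0,0],[0,0,0],[0,0,0]]}' -1 40
```

```text
t: 7.62
eef_pos: [0.4806, -0.328, 0.1004]
orientation: [-0.001, -0.656, 0.755, 0.001]
contact_force: [-0.1, 0.0, 0.6]
opening: 0.021
grip_force: 0.0
t: 8.38
eef_pos: [0.4803, -0.3277, 0.1025]
orientation: [0.0, -0.656, 0.755, -0.0]
contact_force: [0.5, -0.5, -0.3]
opening: 0.0084
grip_force: 41.8
```

```bash
python3 -m handwheel '{"slide":[[0,0,25],[0,0,35],[0,0,40],[0,0,40],[0,0,35],[-3,40,0],[-3,48,0],[-3,50,0]],"rotation":[[0,0,0],[0,0,0],[0,0,0],[0,0,0],[0,0,0],[0,0,0],[0,0,0],[0,0,0]]}'
python3 -m handwheel '{"slide":[[-3,50,0],[-3,50,0],[-3,50,0],[-3,50,0],[-3,50,0],[-3,50,0],[-3,50,0],[-3,50,0]],"rotation":[[0,0,0.013],[0,0,0.014],[0,0,0.013],[0,0,0.014],[0,0,0.013],[0,0,0.013],[0,0,0.013],[0,0,0.013]]}'
python3 -m handwheel '{"slide":[[-3,45,0],[-3,45,0],[0,0,0],[0,0,0]],"rotation":[[0,0,0],[0,0,0],[0,0,0],[0,0,0]]}'
python3 - <<'E'
from h import *
im,P=cloud("wrist"); save(im,"pics/w3.png"); np.savez("w3.npz",im=im,P=P)
E
```

```text
t: 9.38
eef_pos: [0.4709, -0.1885, 0.2774]
orientation: [0.0, -0.656, 0.755, -0.0]
contact_force: [0.7, 0.5, 0.5]
opening: 0.0082
grip_force: 42.1
t: 10.38
eef_pos: [0.4468, 0.212, 0.2776]
orientation: [0.0, -0.696, 0.718, 0.0]
contact_force: [0.7, 0.8, -0.2]
opening: 0.0087
grip_force: 42.0
t: 10.88
eef_pos: [0.441, 0.3001, 0.2771]
orientation: [-0.0, -0.696, 0.718, -0.0]
contact_force: [-0.7, -0.7, -0.4]
opening: 0.0083
grip_force: 42.0
```

View pics/w3.png

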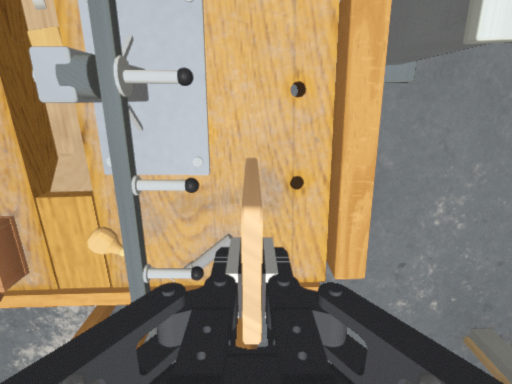

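The board is held well. The peg balls show at (185,76) (middle, in line with the post), (191,185) (left inner) and (196,273) (left outer).

```bash
python3 - <<'E'
from h import *
d=np.load("w3.npz");P=d["P"];Z=P[...,2]
def st(n,u0,u1,v0,v1):
    s=P[v0:v1,u0:u1].reshape(-1,3); s=s[(s[:,2]>.145)&(s[:,2]<.19)]; print(n,len(s),s.mean(0).round(4),s.max(0).round(4),s.min(0).round(4))
for n,v,u in (("mid",76,185),("li",185,191),("lo",273,196)):
    st(n+" ball",u-8,u+8,v-9,v+9); st(n+" pin",u-45,u-15,v-6,v+6)
for v in (20,120,150,220,250):
    s=P[v,80:160]; ok=(s[:,2]>.16)&(s[:,2]<.185); print(v,s[ok][:,0].min().round(4),s[ok][:,0].max().round(4),s[ok][:,1].mean().round(4),np.median(s[ok][:,2]).round(4))
# held board: top and bottom? points
s=P[160:340,240:265].reshape(-1,3); print(np.nanpercentile(s,[2,50,98],axis=0).round(4))
E
```

```text
mid ball 249 [0.4882 0.2028 0.1696] [0.495  0.2087 0.173 ] [0.4825 0.1961 0.1645]
mid pin 359 [0.5117 0.2017 0.1689] [0.5238 0.206  0.1712] [0.4999 0.1971 0.1657]
li ball 209 [0.4919 0.2914 0.1692] [0.4993 0.2986 0.1727] [0.4856 0.2857 0.1628]
li pin 330 [0.5184 0.291  0.1686] [0.5326 0.2965 0.1715] [0.5052 0.2866 0.1649]
lo ball 188 [0.4956 0.3801 0.1687] [0.5037 0.3883 0.173 ] [0.4887 0.3755 0.1623]
lo pin 301 [0.525  0.3793 0.168 ] [0.5424 0.3848 0.1712] [0.5104 0.3758 0.1576]
20 0.5374 0.5537 0.1626 0.1724
120 0.5399 0.5552 0.2344 0.1721
150 0.541 0.5563 0.2587 0.1723
220 0.543 0.5587 0.3219 0.1727
250 0.5441 0.5587 0.3524 0.1725
[[ 0.4214  0.2643 -0.3898]
 [ 0.4383  0.2911  0.3064]
 [ 0.4583  0.9474  0.3143]]
```

The pegs are level at z≈0.165 with yaw -2.0°, and the left inner ball is at (0.4925, 0.2922). I align the hole in front of the left inner peg.

```bash
python3 -m handwheel '{"slide":[[0,-3,-25],[0,-3,-25],[0,0,-25],[0,0,-23],[0,0,0],[0,0,0]],"rotation":[[0,0,0],[0,0,0],[0,0,0],[0,0,0],[0,0,0],[0,0,0]]}'
python3 -m handwheel '{"slide":[[12,0,0],[12,-1,0],[12,0,0],[12,-1,0],[12,0,0],[13,-1,0],[0,0,0],[0,0,0]],"rotation":[[0,0,0],[0,0,0],[0,0,0],[0,0,0],[0,0,0],[0,0,0],[0,0,0],[0,0,0]]}'
```

```text
t: 11.68
eef_pos: [0.4419, 0.2942, 0.1805]
orientation: [0.001, -0.695, 0.719, -0.0]
contact_force: [0.6, 0.4, 0.2]
opening: 0.0083
grip_force: 41.9
t: 12.68
eef_pos: [0.5142, 0.2912, 0.1791]
orientation: [-0.0, -0.695, 0.719, 0.0]
contact_force: [0.5, -0.3, -0.5]
opening: 0.0083
grip_force: 42.0
```

No contact, so the board is on the peg. I lower it and release.

```bash
python3 -m handwheel '{"slide":[[0,0,-3],[0,0,-3],[0,0,-3],[0,0,-2],[0,0,0],[0,0,0]],"rotation":[[0,0,0],[0,0,0],[0,0,0],[0,0,0],[0,0,0],[0,0,0]]}'
python3 -m handwheel '{"slide":[[0,0,0],[0,0,0],[0,0,0],[0,0,0]],"rotation":[[0,0,0],[0,0,0],[0,0,0],[0,0,0]]}' -0.65
python3 -m handwheel '{"slide":[[0,0,10],[0,0,20],[0,0,30],[-10,0,40],[-30,0,0],[-30,0,0],[0,0,0],[0,0,0]],"rotation":[[0,0,0],[0,0,0],[0,0,0],[0,0,0],[0,0,0],[0,0,0],[0,0,0],[0,0,0]]}'
python3 - <<'E'
from h import *
im,P=cloud("wrist"); save(im,"pics/w4.png"); np.savez("w4.npz",im=im,P=P)
E
```

```text
t: 13.42
eef_pos: [0.5143, 0.2913, 0.1683]
orientation: [-0.0, -0.695, 0.719, -0.0]
contact_force: [0.5, -0.8, -0.3]
opening: 0.0081
grip_force: 42.4
t: 13.92
eef_pos: [0.5143, 0.2913, 0.1683]
orientation: [0.0, -0.695, 0.719, 0.0]
contact_force: [0.1, -0.3, -0.5]
opening: 0.015
grip_force: 0.0
t: 14.92
eef_pos: [0.4445, 0.2916, 0.2691]
orientation: [0.001, -0.696, 0.718, -0.0]
contact_force: [0.5, -0.1, 0.9]
opening: 0.0147
grip_force: 0.0
```

View pics/w4.png

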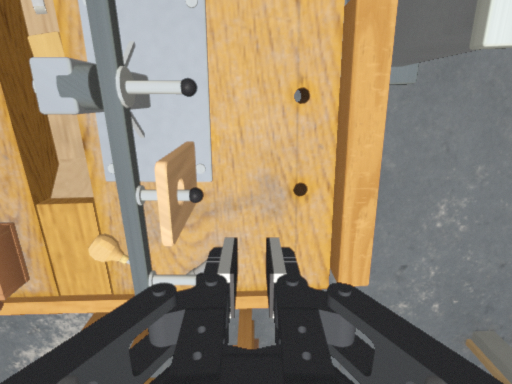

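The first board hangs on the left inner peg at (180,195). I return to the box and measure it again.

```bash
python3 -m handwheel '{"slide":[[0,-45,10],[2,-52,0],[2,-52,0],[2,-52,0],[2,-52,0],[2,-52,0],[2,-52,0],[2,-52,0]],"rotation":[[0,0,-0.013],[0,0,-0.014],[0,0,-0.013],[0,0,-0.014],[0,0,-0.013],[0,0,-0.013],[0,0,-0.013],[0,0,-0.013]]}' -0.5
python3 -m handwheel '{"slide":[[2,-50,0],[2,-50,0],[2,-45,0],[0,0,0],[0,0,0]],"rotation":[[0,0,0],[0,0,0],[0,0,0],[0,0,0],[0,0,0]]}'
cat >> h.py <<'E'
def look():
    im,P=cloud("wrist"); np.savez("last.npz",im=im,P=P); P=P.copy(); P[250:]=np.nan; boards(P)
    s=state(); q=s["orientation"]; M=R.from_quat([q[1],q[2],q[3],q[0]]).as_matrix()
    print("tcp",s["eef_pos"].round(4),"yaw",np.degrees(np.arctan2(M[1,1],M[0,1])).round(2))
    Z=P[...,2]; q=P[(Z>0.157)&(Z<0.17)]
    if len(q)>50: print("pull",q.mean(0).round(4),ang(q))
    return im,P
E
python3 -c "
from h import *
look()"
```

```text
t: 15.98
eef_pos: [0.4586, -0.1198, 0.2785]
orientation: [-0.0, -0.656, 0.755, -0.0]
contact_force: [1.3, 0.7, 1.3]
opening: 0.0212
grip_force: 0.0
t: 16.6
eef_pos: [0.4642, -0.2631, 0.2778]
orientation: [-0.0, -0.656, 0.755, 0.0]
contact_force: [-0.8, -0.8, -0.3]
opening: 0.0218
grip_force: 0.0
[  98   74  255   87 1883] [ 0.4421 -0.2974  0.1309] ((478.6251220703125, -326.50750732421875), (78.74994659423828, 234.52731323242188), 82.00006103515625)
[261  78  11  77 731] [ 0.4393 -0.323   0.1277] ((439.4385070800781, -321.7901611328125), (71.77355194091797, 8.968835830688477), 81.94951629638672)
[301  78  14  77 796] [ 0.4004 -0.3185  0.1275] ((400.1448974609375, -316.2157897949219), (71.62942504882812, 9.509410858154297), 81.72679138183594)
tcp [ 0.4643 -0.2626  0.2781] yaw 172.02
pull [ 0.6131 -0.3469  0.1613] ((614.5650634765625, -346.0207214355469), (59.147613525390625, 14.656628608703613), 82.62346649169922)
```

The box has not moved. I pick the second board at (0.4394, -0.3218), going down to TCP z 0.1025, and carry it to the right inner peg. That peg now sits about 5 mm high.

```bash
python3 -m handwheel '{"slide":[[-9,-20,-20],[-8,-20,-20],[-8,-19,-20],[0,0,-24],[0,0,-24],[0,0,-24],[0,0,-24],[0,0,-20]],"rotation":[[0,0,0],[0,0,0],[0,0,0],[0,0,0],[0,0,0],[0,0,0],[0,0,0],[0,0,0]]}' -0.5
python3 -m handwheel '{"slide":[[0,0,0],[0,0,0],[0,0,0],[0,0,0],[0,0,0],[0,0,0]],"rotation":[[0,0,0],[0,0,0],[0,0,0],[0,0,0],[0,0,0],[0,0,0]]}' -1 40
python3 -m handwheel '{"slide":[[0,0,25],[0,0,35],[0,0,40],[0,0,40],[0,0,35],[0,36,0],[0,50,0],[0,50,0]],"rotation":[[0,0,0],[0,0,0],[0,0,0],[0,0,0],[0,0,0],[0,0,0],[0,0,0.013],[0,0,0.013]]}'
python3 -m handwheel '{"slide":[[0,50,0],[0,50,0],[-1,50,0],[-1,50,0],[-1,50,0],[-1,50,0],[0,0,0],[0,0,0]],"rotation":[[0,0,0.013],[0,0,0.014],[0,0,0.013],[0,0,0.013],[0,0,0.013],[0,0,0.014],[0,0,0],[0,0,0]]}'
python3 - <<'E'
from h import *
im,P=cloud("wrist"); save(im,"pics/w5.png")
im,P=cloud("scene"); save(im,"pics/s5.png",(120,140,310,270),3); np.savez("s5.npz",im=im,P=P)
E
```

```text
t: 17.65
eef_pos: [0.4397, -0.3206, 0.1018]
orientation: [0.0, -0.657, 0.754, -0.0]
contact_force: [-0.3, 0.3, 0.5]
opening: 0.0216
grip_force: 0.0
t: 18.4
eef_pos: [0.4393, -0.3218, 0.1024]
orientation: [0.0, -0.656, 0.755, -0.0]
contact_force: [0.7, 0.3, -0.1]
opening: 0.0085
grip_force: 41.6
t: 19.4
eef_pos: [0.4389, -0.1846, 0.2773]
orientation: [0.0, -0.666, 0.746, -0.0]
contact_force: [0.5, 0.7, -0.5]
opening: 0.0081
grip_force: 41.8
t: 20.4
eef_pos: [0.435, 0.1142, 0.2772]
orientation: [-0.0, -0.696, 0.718, 0.0]
contact_force: [-0.4, -0.6, -1.0]
opening: 0.0083
grip_force: 41.8
```

View pics/s5.png

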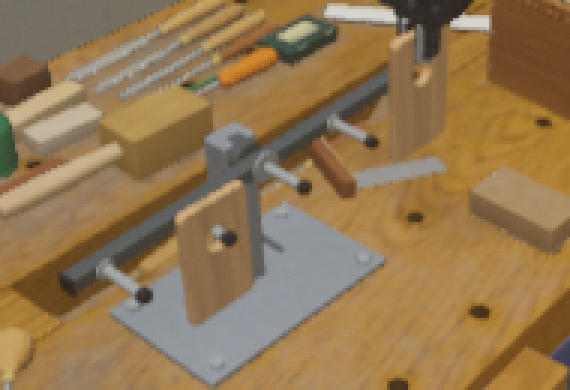

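The first board hangs well at crop (215,250), the bar leans slightly left, and the second board is held in front of the right inner peg. I lower, insert and release.

```bash
python3 -m handwheel '{"slide":[[0,0,-25],[0,0,-25],[0,0,-25],[0,0,-18],[0,0,0],[0,0,0]],"rotation":[[0,0,0],[0,0,0],[0,0,0],[0,0,0],[0,0,0],[0,0,0]]}'
python3 -m handwheel '{"slide":[[12,0,0],[12,-1,0],[12,0,0],[12,-1,0],[12,0,0],[13,0,0],[0,0,0],[0,0,0]],"rotation":[[0,0,0],[0,0,0],[0,0,0],[0,0,0],[0,0,0],[0,0,0],[0,0,0],[0,0,0]]}'
python3 -m handwheel '{"slide":[[0,0,-3],[0,0,-3],[0,0,-3],[0,0,-3],[0,0,-1],[0,0,0],[0,0,0]],"rotation":[[0,0,0],[0,0,0],[0,0,0],[0,0,0],[0,0,0],[0,0,0],[0,0,0]]}'
```

```text
t: 21.25
eef_pos: [0.4359, 0.1139, 0.1852]
orientation: [0.0, -0.695, 0.719, -0.0]
contact_force: [-0.1, -0.1, -0.6]
opening: 0.0086
grip_force: 41.7
t: 22.25
eef_pos: [0.508, 0.1122, 0.1841]
orientation: [-0.0, -0.695, 0.719, 0.0]
contact_force: [-0.4, -0.3, 0.2]
opening: 0.0083
grip_force: 41.8
t: 23.12
eef_pos: [0.5083, 0.1124, 0.1713]
orientation: [0.0, -0.695, 0.719, -0.0]
contact_force: [0.7, -0.3, -0.7]
opening: 0.0082
grip_force: 42.3
```

Now release, back off, return to the box and measure.

```bash
python3 -m handwheel '{"slide":[[0,0,0],[0,0,0],[0,0,0],[0,0,0]],"rotation":[[0,0,0],[0,0,0],[0,0,0],[0,0,0]]}' -0.65
python3 -m handwheel '{"slide":[[0,0,10],[0,0,20],[0,0,30],[-10,0,45],[-30,0,0],[-5,-45,0],[0,-50,0],[0,-50,0]],"rotation":[[0,0,0],[0,0,0],[0,0,0],[0,0,0],[0,0,0],[0,0,0],[0,0,-0.013],[0,0,-0.013]]}'
python3 -c "
from h import *
im,P=cloud('scene'); save(im,'pics/s6.png',(120,140,310,270),3)"
python3 -m handwheel '{"slide":[[0,-50,0],[0,-50,0],[0,-50,0],[0,-50,0],[0,-30,0],[0,0,0],[0,0,0]],"rotation":[[0,0,-0.013],[0,0,-0.014],[0,0,-0.013],[0,0,-0.013],[0,0,-0.013],[0,0,-0.014],[0,0,0]]}' -0.5
python3 -c "
from h import *
look()"
```

```text
t: 23.62
eef_pos: [0.5083, 0.1123, 0.1713]
orientation: [0.0, -0.695, 0.719, -0.0]
contact_force: [0.1, -0.4, -0.1]
opening: 0.0147
grip_force: 0.0
t: 24.62
eef_pos: [0.4631, -0.0338, 0.2775]
orientation: [0.001, -0.686, 0.727, -0.0]
contact_force: [1.2, -0.7, -0.3]
opening: 0.0152
grip_force: 0.0
t: 25.55
eef_pos: [0.4632, -0.2625, 0.2766]
orientation: [0.0, -0.656, 0.755, -0.0]
contact_force: [0.1, 0.4, -0.6]
opening: 0.0213
grip_force: 0.0
[  98   74  255   87 1983] [ 0.4537 -0.2984  0.1307] ((477.7160949707031, -326.04302978515625), (78.46757507324219, 233.2216033935547), 81.97492980957031)
[301  78  14  76 792] [ 0.3994 -0.3186  0.1276] ((399.0191345214844, -316.1722412109375), (70.43235778808594, 9.346437454223633), 82.26124572753906)
tcp [ 0.4633 -0.2622  0.2766] yaw 172.06
pull [ 0.6117 -0.347   0.1613] ((613.2008056640625, -346.0496826171875), (58.791351318359375, 14.785820960998535), 83.09854888916016)
```

View pics/s6.png

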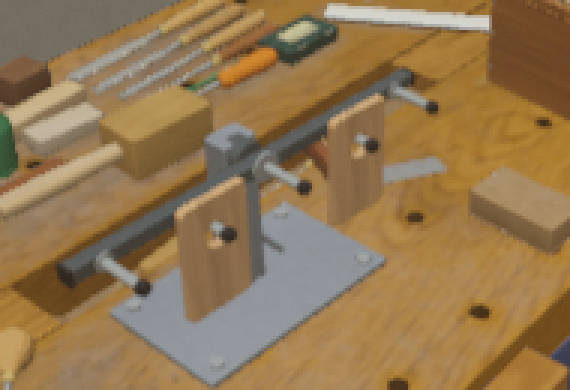

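Both boards hang and the bar is level. The third board is at (0.3998, -0.3162) and goes on the middle peg.

```bash
python3 -m handwheel '{"slide":[[-22,-18,-20],[-21,-18,-20],[-21,-18,-20],[0,0,-24],[0,0,-24],[0,0,-24],[0,0,-24],[0,0,-18]],"rotation":[[0,0,0],[0,0,0],[0,0,0],[0,0,0],[0,0,0],[0,0,0],[0,0,0],[0,0,0]]}' -0.5
python3 -m handwheel '{"slide":[[0,0,0],[0,0,0],[0,0,0],[0,0,0],[0,0,0],[0,0,0]],"rotation":[[0,0,0],[0,0,0],[0,0,0],[0,0,0],[0,0,0],[0,0,0]]}' -1 40
python3 -m handwheel '{"slide":[[0,0,25],[0,0,35],[0,0,40],[0,0,40],[0,0,35],[10,40,0],[10,50,0],[10,50,0]],"rotation":[[0,0,0],[0,0,0],[0,0,0],[0,0,0],[0,0,0],[0,0,0],[0,0,0.013],[0,0,0.013]]}'
python3 -m handwheel '{"slide":[[8,50,0],[0,50,0],[0,50,0],[0,50,0],[0,50,0],[0,50,0],[0,50,0],[0,30,0]],"rotation":[[0,0,0.013],[0,0,0.014],[0,0,0.013],[0,0,0.013],[0,0,0.013],[0,0,0.014],[0,0,0],[0,0,0]]}'
python3 -m handwheel '{"slide":[[0,0,-25],[0,0,-25],[0,0,-25],[0,0,-22],[0,0,0],[0,0,0]],"rotation":[[0,0,0],[0,0,0],[0,0,0],[0,0,0],[0,0,0],[0,0,0]]}'
```

```text
t: 26.6
eef_pos: [0.3997, -0.3158, 0.1022]
orientation: [-0.0, -0.657, 0.754, -0.0]
contact_force: [-11.7, 17.2, 92.7]
opening: 0.0217
grip_force: 43.0
t: 27.35
eef_pos: [0.3993, -0.3167, 0.1023]
orientation: [0.0, -0.656, 0.755, -0.0]
contact_force: [-0.1, 0.7, 0.5]
opening: 0.0082
grip_force: 40.4
t: 28.35
eef_pos: [0.4292, -0.1755, 0.2774]
orientation: [0.0, -0.666, 0.746, -0.0]
contact_force: [1.9, 0.3, -0.9]
opening: 0.008
grip_force: 40.6
t: 29.35
eef_pos: [0.437, 0.2054, 0.2772]
orientation: [-0.0, -0.696, 0.718, 0.0]
contact_force: [0.4, 0.4, -0.9]
opening: 0.0083
grip_force: 40.6
t: 30.1
eef_pos: [0.4378, 0.2036, 0.1812]
orientation: [0.0, -0.695, 0.719, -0.0]
contact_force: [-0.7, 0.7, -0.3]
opening: 0.0085
grip_force: 40.6
```

There was an odd 93 N force transient at the pick, so something may have been off. I check before inserting.

```bash
python3 - <<'E'
from h import *
im,P=cloud("scene"); a=cv2.resize(im[100:270,120:370],(500,340),interpolation=cv2.INTER_CUBIC)
im2,P2=cloud("wrist"); np.savez("w7.npz",im=im2,P=P2)
b=cv2.resize(im2,(300,225)); c=np.zeros((340,800,3),np.uint8); c[:,:500]=a; c[:225,500:]=b
save(c,"pics/s7.png")
E
```

```text
(no output)
```

View pics/s7.png

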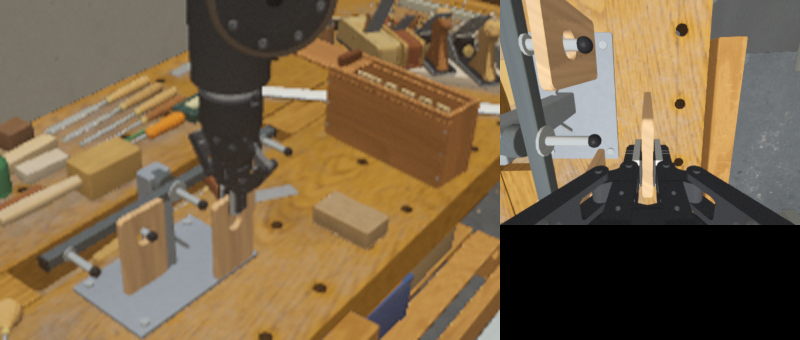

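The board is held just as the first was (wrist rows 158 to 346), so the grip is good. I insert, lower and release.

```bash
python3 -m handwheel '{"slide":[[12,0,0],[12,-1,0],[12,0,0],[12,-1,0],[12,0,0],[13,0,0],[0,0,0],[0,0,0]],"rotation":[[0,0,0],[0,0,0],[0,0,0],[0,0,0],[0,0,0],[0,0,0],[0,0,0],[0,0,0]]}'
python3 -m handwheel '{"slide":[[0,0,-3],[0,0,-3],[0,0,-2],[0,0,0],[0,0,0]],"rotation":[[0,0,0],[0,0,0],[0,0,0],[0,0,0],[0,0,0]]}'
```

```text
t: 31.2
eef_pos: [0.5101, 0.2012, 0.1801]
orientation: [-0.0, -0.695, 0.719, 0.0]
contact_force: [-0.5, 0.2, -0.9]
opening: 0.0084
grip_force: 40.6
t: 31.82
eef_pos: [0.5103, 0.2014, 0.1723]
orientation: [0.0, -0.695, 0.719, 0.0]
contact_force: [-0.4, 0.8, -0.4]
opening: 0.0081
grip_force: 40.7
```

```bash
python3 -m handwheel '{"slide":[[0,0,0],[0,0,0],[0,0,0],[0,0,0]],"rotation":[[0,0,0],[0,0,0],[0,0,0],[0,0,0]]}' -0.65
python3 -m handwheel '{"slide":[[0,0,10],[0,0,20],[0,0,30],[-10,0,45],[-30,0,0],[0,-45,0],[0,-50,0],[0,-50,0]],"rotation":[[0,0,0],[0,0,0],[0,0,0],[0,0,0],[0,0,0],[0,0,0],[0,0,-0.013],[0,0,-0.013]]}'
python3 -m handwheel '{"slide":[[10,-50,0],[10,-50,0],[10,-50,0],[10,-50,0],[10,-50,0],[10,-50,0],[10,-20,0],[10,0,0]],"rotation":[[0,0,-0.013],[0,0,-0.014],[0,0,-0.013],[0,0,-0.013],[0,0,-0.013],[0,0,-0.014],[0,0,0],[0,0,0]]}' -0.1
python3 -m handwheel '{"slide":[[0,0,0]],"rotation":[[0,0,0]]}'
python3 - <<'E'
from h import *
im,P=look()
a=cv2.resize(im,(400,300)); s,_=cloud("scene"); b=cv2.resize(s[140:270,120:310],(400,274),interpolation=cv2.INTER_CUBIC); c=np.zeros((300,800,3),np.uint8); c[:,:400]=a;c[:274,400:]=b; save(c,"pics/w8.png")
Z=P[...,2]; m=(Z>0.1435)&(Z<0.155); q=P[m]; print("rim",ang(q))
E
```

```text
t: 32.33
eef_pos: [0.5103, 0.2013, 0.1723]
orientation: [0.0, -0.695, 0.719, -0.0]
contact_force: [0.2, -0.2, 1.0]
opening: 0.0149
grip_force: 0.0
t: 33.33
eef_pos: [0.4701, 0.0552, 0.2784]
orientation: [0.001, -0.686, 0.727, -0.0]
contact_force: [0.9, -0.5, -0.8]
opening: 0.015
grip_force: 0.0
t: 34.33
eef_pos: [0.5504, -0.2652, 0.2775]
orientation: [-0.0, -0.655, 0.755, 0.0]
contact_force: [0.2, 0.8, -0.8]
opening: 0.0389
grip_force: 0.0
t: 34.45
eef_pos: [0.5507, -0.2632, 0.2773]
orientation: [-0.0, -0.656, 0.754, 0.0]
contact_force: [0.9, -0.3, -0.0]
opening: 0.0385
grip_force: 0.0
[ 196   60  258   88 2233] [ 0.4116 -0.3154  0.1291] ((474.47235107421875, -326.2731018066406), (77.50015258789062, 231.57046508789062), 81.98682403564453)
tcp [ 0.5504 -0.2629  0.2775] yaw 172.07
pull [ 0.6123 -0.3469  0.1616] ((613.3721313476562, -346.0059814453125), (58.9239387512207, 14.638086318969727), 82.15711212158203)
rim ((489.847900390625, -328.52783203125), (94.44982147216797, 273.35772705078125), 82.02468872070312)
```

View pics/w8.png

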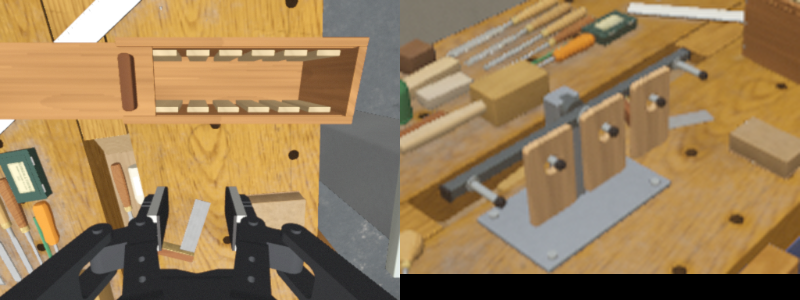

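All three boards hang and the bar is level. The box is empty and has not shifted. The pull is at (0.613, -0.346), so I grip it and slide the cover shut.

```bash
python3 -m handwheel '{"slide":[[21,-28,0],[21,-28,0],[21,-27,-20],[0,0,-30],[0,0,-30],[0,0,-30],[0,0,-22],[0,0,0]],"rotation":[[0,0,0],[0,0,0],[0,0,0],[0,0,0],[0,0,0],[0,0,0],[0,0,0],[0,0,0]]}' -0.1
python3 -m handwheel '{"slide":[[0,0,0],[0,0,0],[0,0,0],[0,0,0],[0,0,0],[0,0,0]],"rotation":[[0,0,0],[0,0,0],[0,0,0],[0,0,0],[0,0,0],[0,0,0]]}' -1 30
python3 -m handwheel '{"slide":[[-14,2,0],[-14,2,0],[-14,2,0],[-14,2,0],[-14,2,0],[-14,2,0],[-14,2,0],[-14,2,0]],"rotation":[[0,0,0],[0,0,0],[0,0,0],[0,0,0],[0,0,0],[0,0,0],[0,0,0],[0,0,0]]}'
python3 -m handwheel '{"slide":[[-14,2,0],[-14,2,0],[-14,2,0],[-14,2,0],[-14,2,0],[-12,2,0],[-8,1,0],[-6,1,0]],"rotation":[[0,0,0],[0,0,0],[0,0,0],[0,0,0],[0,0,0],[0,0,0],[0,0,0],[0,0,0]]}'
```

```text
t: 35.55
eef_pos: [0.6123, -0.3453, 0.1439]
orientation: [-0.001, -0.657, 0.754, 0.001]
contact_force: [-0.1, -0.4, 0.3]
opening: 0.0383
grip_force: 0.0
t: 36.3
eef_pos: [0.6143, -0.3466, 0.1472]
orientation: [0.001, -0.656, 0.754, -0.001]
contact_force: [-0.4, 3.2, 6.3]
opening: 0.0135
grip_force: 34.4
t: 37.3
eef_pos: [0.5043, -0.3297, 0.1485]
orientation: [0.003, -0.656, 0.755, -0.003]
contact_force: [3.6, 12.0, 14.7]
opening: 0.0132
grip_force: 53.0
t: 38.3
eef_pos: [0.4071, -0.3162, 0.1475]
orientation: [0.002, -0.657, 0.754, -0.002]
contact_force: [3.0, 8.5, 11.8]
opening: 0.0135
grip_force: 35.1
```

```bash
python3 -m handwheel '{"slide":[[-4,0,0],[-3,1,0],[-3,0,0],[-3,0,0],[0,0,0]],"rotation":[[0,0,0],[0,0,0],[0,0,0],[0,0,0],[0,0,0]]}'
python3 -m handwheel '{"slide":[[-2,0,0],[-2,1,0],[0,0,0]],"rotation":[[0,0,0],[0,0,0],[0,0,0]]}'
```

```text
t: 38.92
eef_pos: [0.3952, -0.3155, 0.1475]
orientation: [0.002, -0.657, 0.754, -0.003]
contact_force: [5.4, 8.7, 9.5]
opening: 0.0132
grip_force: 34.9
t: 39.3
eef_pos: [0.392, -0.315, 0.147]
orientation: [0.002, -0.657, 0.754, -0.003]
contact_force: [8.9, 3.6, 1.6]
opening: 0.0129
grip_force: 34.6
```

```bash
python3 -m handwheel '{"slide":[[-3,0,0],[-2,0,0],[0,0,0]],"rotation":[[0,0,0],[0,0,0],[0,0,0]]}'
python3 -m handwheel '{"slide":[[0,0,0],[0,0,0],[0,0,0],[0,0,0]],"rotation":[[0,0,0],[0,0,0],[0,0,0],[0,0,0]]}' -0.2
python3 -m handwheel '{"slide":[[0,0,20],[0,0,30],[0,0,35],[20,15,35],[20,20,10],[20,20,0],[0,0,0],[0,0,0]],"rotation":[[0,0,0],[0,0,0],[0,0,0],[0,0,0],[0,0,0],[0,0,0],[0,0,0],[0,0,0]]}'
python3 - <<'E'
from h import *
im,P=look(); save(im,"pics/w9.png")
Z=P[...,2]; m=(Z>0.1435)&(Z<0.155); q=P[m]; print("rim",ang(q))
E
```

```text
t: 39.67
eef_pos: [0.3872, -0.3154, 0.1471]
orientation: [0.002, -0.657, 0.754, -0.004]
contact_force: [8.8, 1.6, -1.2]
opening: 0.0128
grip_force: 33.7
t: 40.17
eef_pos: [0.3829, -0.3147, 0.1453]
orientation: [-0.0, -0.656, 0.755, 0.0]
contact_force: [-0.4, 1.0, 1.2]
opening: 0.0344
grip_force: 0.2
t: 41.18
eef_pos: [0.4429, -0.2597, 0.275]
orientation: [-0.0, -0.656, 0.754, 0.0]
contact_force: [0.5, 0.0, 0.4]
opening: 0.0343
grip_force: 0.0
[ 39  76  21  87 272] [ 0.6188 -0.3467  0.1317] ((619.2036743164062, -344.2951965332031), (77.87393188476562, 4.287925720214844), 82.56488037109375)
tcp [ 0.4428 -0.2599  0.2751] yaw 172.03
pull [ 0.3856 -0.3156  0.1617] ((385.06707763671875, -314.5766906738281), (59.12173843383789, 14.254860877990723), 82.6473617553711)
rim ((485.88885498046875, -327.35491943359375), (94.2275390625, 273.40826416015625), 82.5541000366211)
```

View pics/w9.png

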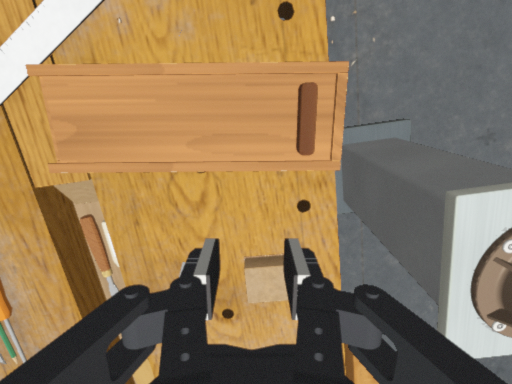

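The cover now lies against the near end wall at (333,118). The pull is 101.7 mm from the box centre, which matches fully shut, and the box itself slid about 4 mm, so the stop was reached. The robot is clear, so I hand the job in.

```bash
python3 -c "
from h import *
print(finish_job())"
```

```text
the job is handed in; nothing more can be done
None
```

I've handed the job in: all three boards that were in the box hang on the left inner, right inner and middle pegs, the bar looked level, the cover is fully shut and the tools were left where they lay. The box slid about 4 mm when the cover reached its stop each way, and the wrist force briefly reached about 93 N at the third pick, under the 120 N limit.

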